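# Rock the bead chute's gate over and run the batch into the other tray

### The job

The tilting gate of the two-way bead chute is still set to the side that took the last batch. With a fingertip, rock it over its pivot so that it feeds the other side, and then push the red tab of the feed stop fully across, so that all five waiting brass beads run down into that other side's tray. Only press and push with the fingers: do not touch or handle the beads, leave the trays where they stand and do not disturb the tools around them.

Things in the scene. Friction and masses are not known exactly. Their poses are not given: they have to be found in the camera images.
- chute: two-way bead chute of sheet metal, fixed; grey base plate 300 by 130 mm. Origin on the work surface; x from the robot's side to the back, y left, z up; turned up to 0.3 rad. Feed channel (21 mm wide inside) runs down along -x at y = 0 to its lip at (-52, 0, 112) mm; hopper at its far end, 191 mm high. Side chutes (39 mm wide) lead from the gate's ends at y = 64 and -64 mm down over the trays' rims
- gate (a joint): seesaw gate, rad: steel trough 148 mm long along the chute's y, on an axle along x through (-60, 0, 75) mm of the chute. +0.25 (end stop): left end down, feeds left tray; -0.25: right end down, feeds right tray. A brass weight above (24 mm disc, reaches 136 mm) makes it fall to the nearer stop and stay. Starts at rest on either stop; under 1 N down on the raised tab moves it
- tab_left (a point): middle of the top face of the gate's left orange thumb tab: flat, 36 mm (chute's x) by 32 mm (y), 4 mm thick, 34.5 mm in front (-x) of the trough's middle line, 70 mm left of the axle. About 125 mm above the bench when up, 91 mm when down. The trough's wall behind (+x) it is no higher than the tab; within 35 mm of the middle it is 25 mm higher. Free space in front and above
- tab_right (a point): the same on the right orange thumb tab, 70 mm to the right of the axle's middle
- stop (a joint): feed stop, m: steel blade across the feed channel above its lip, holding the beads back. 0 to 0.003: shut, as it starts; 0.032: fully open, at its end stop. Slides to the left (+y of the chute) with about 1.2 N of friction and stays where it is left. Beads can pass from about 0.024 on
- stop_tab (a point): middle of the top edge of the feed stop's upright red tab (26 mm along the chute's x, 8 mm thick along y, 34 mm tall, top leaning 0.14 rad to -x), on the blade over the channel. Shut, it is at (-39, 0, 175) mm of the chute. The channel's sides end 47 mm and the beads' tops 43 mm below it. Push its right (-y) face to the left; free space above and on that side
- bead1_center (a point): centre of brass bead 1 of 5 (polished ball, 18 mm diameter, 26 g), which starts in the feed channel in a single row behind the stop, next to the stop
- bead2_center (a point): centre of brass bead 2 of 5 (polished ball, 18 mm diameter, 26 g), which starts in the feed channel in a single row behind the stop, second
- bead3_center (a point): centre of brass bead 3 of 5 (polished ball, 18 mm diameter, 26 g), which starts in the feed channel in a single row behind the stop, third
- bead4_center (a point): centre of brass bead 4 of 5 (polished ball, 18 mm diameter, 26 g), which starts in the feed channel in a single row behind the stop, fourth
- bead5_center (a point): centre of brass bead 5 of 5 (polished ball, 18 mm diameter, 26 g), which starts in the feed channel in a single row behind the stop, last
- tray_left: loose grey open tray under the left (+y) side chute: 110 mm (x) by 104 mm (y), 36 mm high, walls and floor 4 to 5 mm, axes along the chute's; origin at the centre of its underside, at (-60, 170) mm of the chute
- tray_right: loose grey open tray under the right (-y) side chute: 110 mm (x) by 104 mm (y), 36 mm high, walls and floor 4 to 5 mm, axes along the chute's; origin at the centre of its underside, at (-60, -170) mm of the chute
- bench_block: loose steel bench block on a wooden pad, 84 by 84 mm, 32 mm high, behind the left tray; origin under its centre. Leave alone
- findings_box: loose red divided box of metal findings, 90 by 65 mm, 26 mm high, behind the right tray; origin under its centre. Leave alone
- file: loose file with wooden handle, 210 mm long along its x, 23 mm high, on the bench at the far left; origin under its middle. Leave alone
- hammer: loose hammer, 220 mm long along its x, on the bench at the far right; origin under its middle. Leave alone
- ring_stick: upright aluminium ring stick, foot 60 mm diameter, 150 mm tall, on the bench at the far left; origin under its centre. Leave alone
- polish_jar: jar with white cap, 64 mm diameter, 75 mm tall, on the bench at the far right; origin under its centre. Leave alone

How it is judged:
On the way, in this order (a step that is already met when the one before it is completed fails the run):
1. the gate is rocked over its pivot onto the end stop opposite to the one it started on, the feed stop still shut (((distance of tab_left from where it was at the start of the episode above 0.018 m and value of joint gate above 0.2 rad) or (distance of tab_left from where it was at the start of the episode above 0.018 m and value of joint gate below -0.2 rad)) and value of joint stop below 0.01 m), for 0.2 s.
2. the feed stop is pushed open (value of joint stop above 0.024 m), for 0.2 s.
At the end, for the whole second after the job is handed in: The gate rests on the end stop opposite to its start (more than 0.2 rad past level), the feed stop is open (more than 24 mm of its 32 mm), and all five beads lie at rest (under 0.05 m/s) inside the tray on the side that the gate now feeds, both trays within 20 mm of where they stood (value of joint stop above 0.024 m and distance of each of tray_left, tray_right from where it was at the start of the episode below 0.02 m and ((distance of tab_left from where it was at the start of the episode above 0.018 m and value of joint gate above 0.2 rad and (x of bead1_center in the frame of tray_left between -0.055 and 0.055 m and y of bead1_center in the frame of tray_left between -0.052 and 0.052 m and z of bead1_center in the frame of tray_left below 0.034 m and linear speed of bead1 below 0.05 m/s) and (x of bead2_center in the frame of tray_left between -0.055 and 0.055 m and y of bead2_center in the frame of tray_left between -0.052 and 0.052 m and z of bead2_center in the frame of tray_left below 0.034 m and linear speed of bead2 below 0.05 m/s) and (x of bead3_center in the frame of tray_left between -0.055 and 0.055 m and y of bead3_center in the frame of tray_left between -0.052 and 0.052 m and z of bead3_center in the frame of tray_left below 0.034 m and linear speed of bead3 below 0.05 m/s) and (x of bead4_center in the frame of tray_left between -0.055 and 0.055 m and y of bead4_center in the frame of tray_left between -0.052 and 0.052 m and z of bead4_center in the frame of tray_left below 0.034 m and linear speed of bead4 below 0.05 m/s) and (x of bead5_center in the frame of tray_left between -0.055 and 0.055 m and y of bead5_center in the frame of tray_left between -0.052 and 0.052 m and z of bead5_center in the frame of tray_left below 0.034 m and linear speed of bead5 below 0.05 m/s)) or (distance of tab_left from where it was at the start of the episode above 0.018 m and value of joint gate below -0.2 rad and (x of bead1_center in the frame of tray_right between -0.055 and 0.055 m and y of bead1_center in the frame of tray_right between -0.052 and 0.052 m and z of bead1_center in the frame of tray_right below 0.034 m and linear speed of bead1 below 0.05 m/s) and (x of bead2_center in the frame of tray_right between -0.055 and 0.055 m and y of bead2_center in the frame of tray_right between -0.052 and 0.052 m and z of bead2_center in the frame of tray_right below 0.034 m and linear speed of bead2 below 0.05 m/s) and (x of bead3_center in the frame of tray_right between -0.055 and 0.055 m and y of bead3_center in the frame of tray_right between -0.052 and 0.052 m and z of bead3_center in the frame of tray_right below 0.034 m and linear speed of bead3 below 0.05 m/s) and (x of bead4_center in the frame of tray_right between -0.055 and 0.055 m and y of bead4_center in the frame of tray_right between -0.052 and 0.052 m and z of bead4_center in the frame of tray_right below 0.034 m and linear speed of bead4 below 0.05 m/s) and (x of bead5_center in the frame of tray_right between -0.055 and 0.055 m and y of bead5_center in the frame of tray_right between -0.052 and 0.052 m and z of bead5_center in the frame of tray_right below 0.034 m and linear speed of bead5 below 0.05 m/s)))); the robot touches nothing.
It fails at once if a finger or the arm touches a bead (over 0.3 N) (contact force between any of the fingers, the arm and bead1 above 0.3 N or contact force between any of the fingers, the arm and bead2 above 0.3 N or contact force between any of the fingers, the arm and bead3 above 0.3 N or contact force between any of the fingers, the arm and bead4 above 0.3 N or contact force between any of the fingers, the arm and bead5 above 0.3 N).
It fails at once if anything of the robot but its fingers presses on the chute, its gate or its stop (over 3 N) (contact force between the arm and chute above 3 N).
It fails at once if a tray is shifted (over 20 mm) or lifted (over 8 mm) (distance of any of tray_left, tray_right from where it was at the start of the episode above 0.02 m or height (world z) of any of tray_left, tray_right above 0.008 m).
It fails at once if a tool or box standing around is moved by more than 25 mm (distance of any of bench_block, findings_box, file, hammer, ring_stick, polish_jar from where it was at the start of the episode above 0.025 m).
It also fails if it takes over 38 s, if anything falls off the work surface, if the arm or the gripper's body presses on something with over 40 N, if the wrist force passes 120 N, or if a joint passes its speed limit or range.

### The arm

A 7-joint arm with a two-finger parallel gripper is mounted at the origin on the work surface. World frame = base frame: x ahead of the robot, y to its left, z up, the work surface at z = 0. Lengths are in m, angles in rad, forces in N, time in s.
With the tool pointing down it reaches from about 0.4 to 0.875 m from the base axis. Payload 19.3 kg.
Tool frame: the origin (TCP) lies at the very end of the fingers, on their centre line; the grasp point (between the pads) lies 19 mm behind it; z points along the fingers, y is the line along which they close (so a half turn about z gives the same grasp; the last joint's range is limited). The gripper opens to 85 mm and grips with 20 to 120 N. Pads are 22 mm wide; open, the fingers measure 114 mm over their backs; the gripper's body (76 mm by 85 mm) begins 54 mm behind the grasp point. The pads swing forward as they close: fully open they stand 13 mm farther back than shut.
Start: joints at [-1.182, 0.521, -0.036, 1.599, 0.021, 1.021, -0.113], TCP at [0.277, 0.56, 0.231] pointing down, gripper open.
Joint ranges: [-2.91, 2.91], [-0.3, 2.13], [-1.5, 1.42], [0.17, 2.43], [-1.26, 4.41], [0.16, 1.93], [-2.52, 2.52]. Speed limits (rad/s): [1.89, 1.89, 2.39, 2.39, 3.01, 3.01, 3.01].

### API

Orientations are given as [roll, pitch, yaw] about the fixed x, y, z axes, in that order (R = Rz(yaw) Ry(pitch) Rx(roll)).
In Python, from workcell import bot gives the robot as it stands.
- The arm moves only by the tool servo_tool, never from a script. Its argument "plan" is a list of rows, each a list of 7 numbers: the finger opening in cm, from 0 to 8.54, then the shift along the tool's x, y, z in cm, then the turn, a rotation vector about the tool's x, y, z in degrees. In form: [[fingers, x, y, z, wx, wy, wz], ...]. A call has 1 to 10 rows; each row is the pose to reach, as a shift and turn from the pose commanded when the call began, along the tool's axes at that moment; what a row does not reach only later rows make up. A row lasts 1/10 s, in which the tool goes at most 50 mm and 8.59 degrees, less where a joint would pass 70% of its speed; a pose out of reach is approached as far as the arm can. A call with a gripper value outside its range is refused whole. The fingers move at their own pace and stop on an object; "force" is the grip in N (left out, the last holds). Time passes only in rows, so rows that repeat a pose let the fingers close. It gives the time, the measured TCP pose, the force, the opening and the grip force at its end, in the units of the state.
- bot.observe(): the state, without advancing time (a new reading comes with each control period).
- bot.grab_frame(name): name is "side" or "top"; returns a dict with "frame" (400x640x3 uint8, blue, green, red), "mtx" (3x3 intrinsics, pixels), "k1" (the pictures are not rectified: a ray, as slopes to the right and down, at radius r is drawn at 1 + k1 r^2 times it, then the intrinsics apply), "R" (3x3) and "t" (3): a world point X has camera coordinates R X + t. Camera axes: x right, y down, z forward; pixel columns grow to the right and rows downward; lengths in m; the calibration is good to about 2 mm. A picture is of the moment at which its call begins. There is no depth.
- bot.job_done(): hands the job in; it is judged then, once.
The state is a dict: "clock": time; "qpos": joint angles; "qd": joint speeds; "joint_efforts": joint torques, N m; "position": TCP position; "tool_rot": TCP orientation; "force": force on the tool from outside, world axes, zero at the start; "moment": the same for the moment, N m; "grip_width": finger opening in m; "finger_force": force on a finger pad.
Only numpy, scipy, OpenCV 4.12 (cv2) and the standard library are available. Lean on these libraries where they do the work, as an engineer would, in place of code of your own. Each camera call takes 0.05 s, during which the arm holds its last target. There are 200 camera calls.

## Working session

There is one attempt and no reset: what is moved stays moved. The work goes in short steps, Python scripts to look and compute and a tool call to move; the robot and the scene stay as the last step left them, time stands still between calls to the robot, and variables do not carry over. Pictures are saved under pics/ and viewed, at most 10 in all, crops included, and the job is handed in when it is done.

Besides the shell and the picture viewer there is one more tool, called in YAML: its name, and indented under it one key for each argument. servo_tool: Moves the arm, as the interface text tells. Its arguments: {"type":"object","properties":{"plan":{"type":"array","items":{"type":"array","items":{"type":"number"}}},"force":{"type":"number"}},"required":["plan"]}

```bash
mkdir -p pics && python3 - <<'E'
from workcell import bot
import cv2,pickle,numpy as np
d={n:bot.grab_frame(n) for n in("side","top")}
pickle.dump(d,open("f0.pkl","wb"))
for n in d: cv2.imwrite(f"pics/{n}0.png",d[n]["frame"])
s=bot.observe();print(s)
for n in d:print(n,-d[n]["R"].T@d[n]["t"],d[n]["k1"])
E
```

```text
{'clock': 0.1, 'qpos': array([-1.18218607,  0.52197812, -0.03632767,  1.59989338,  0.02118625,
        1.02107815, -0.11278581]), 'qd': array([-1.54317826e-03, -2.01922720e-03, -7.63510081e-04, -5.88273865e-05,
       -1.92333041e-04, -5.67483977e-04, -5.12049613e-04]), 'joint_efforts': array([ 4.32450674e-03, -9.28476763e+01,  1.98422112e+00, -3.70523071e+01,
        1.80835737e-02,  5.49044998e-03, -3.50237428e-05]), 'position': array([0.2767062 , 0.56011011, 0.23078913]), 'tool_rot': array([-3.14062143e+00,  5.36117534e-05,  2.68277761e+00]), 'force': array([ 0.14186206, -0.59740259,  0.69116164]), 'moment': array([-0.01655705,  0.03794364, -0.02099702]), 'finger_force': 0.0, 'grip_width': 0.08551765332561322}
side [ 0.37026943 -0.92732211  1.05343307] -0.07814602319640931
top [ 0.37409125 -0.00981745  1.18832175] 0.014361484919139066
```

View pics/top0.png

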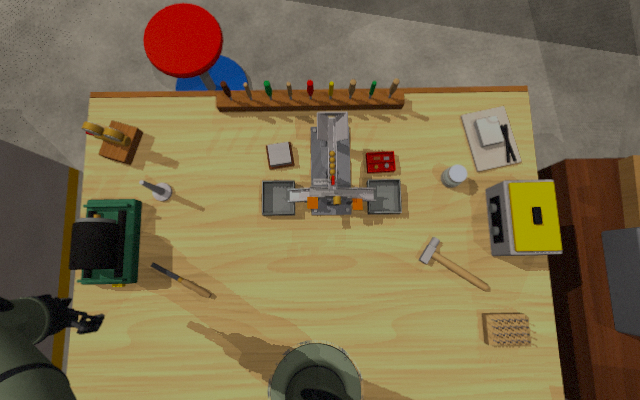

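View pics/side0.png

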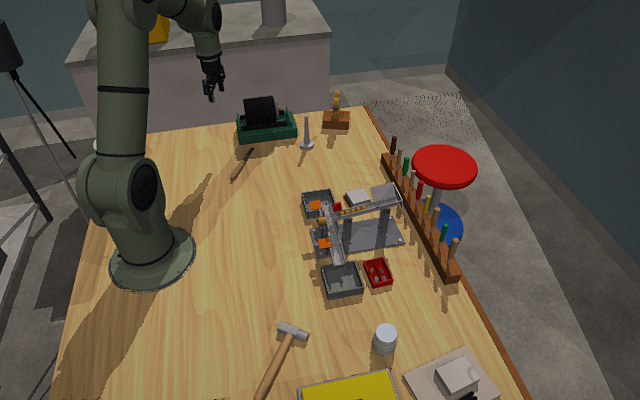

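The top view shows the orange tabs at (313,203) and (357,205), with the red tab near (333,180). The side view shows the tabs at (316,205) and (324,243), with the red tab near (337,207). I'll triangulate these next.

```bash
cat > h.py <<'E'
import cv2,numpy as np
def dist(f): return np.array([f["k1"],0,0,0,0.])
def ray(f,uv):
    p=cv2.undistortPoints(np.array([[uv]],float),f["mtx"],dist(f))[0,0]
    R=np.array(f["R"]);d=R.T@np.array([*p,1]);return -R.T@np.array(f["t"]).ravel(),d/np.linalg.norm(d)
def plane(f,uv,z):
    c,d=ray(f,uv);return c+d*(z-c[2])/d[2]
def tri(fa,ua,fb,ub):
    a,d=ray(fa,ua);b,e=ray(fb,ub)
    s=np.linalg.lstsq(np.stack([d,-e],1),b-a,rcond=None)[0]
    p,q=a+s[0]*d,b+s[1]*e;return (p+q)/2,np.linalg.norm(p-q)
def proj(f,X):
    return cv2.projectPoints(np.array([X],float),cv2.Rodrigues(np.array(f["R"]))[0],np.array(f["t"],float),f["mtx"],dist(f))[0][0,0]
def blobs(f,roi,lo,hi,amin=8):
    x0,y0,x1,y1=roi;h=cv2.cvtColor(f["frame"][y0:y1,x0:x1],cv2.COLOR_BGR2HSV)
    m=cv2.inRange(h,np.array(lo),np.array(hi))
    n,_,s,c=cv2.connectedComponentsWithStats(m)
    return [(c[i]+[x0,y0],s[i][:4]+[x0,y0,0,0],s[i,4]) for i in range(1,n) if s[i,4]>=amin]
E
python3 - <<'E'
import pickle
from h import *
d=pickle.load(open("f0.pkl","rb"));T,S=d["top"],d["side"]
for n,f,roi in(("top",T,(255,100,410,225)),("side",S,(295,175,410,300))):
    print(n,"orange");[print(*b) for b in blobs(f,roi,(8,170,120),(20,255,255))]
    print(n,"red");[print(*b) for b in blobs(f,roi,(0,150,60),(5,255,255),4)+blobs(f,roi,(174,150,60),(180,255,255),4)]
a=cv2.resize(T["frame"][100:220,255:410],None,fx=4,fy=4,interpolation=cv2.INTER_CUBIC)
b=cv2.resize(S["frame"][175:305,295:410],None,fx=4,fy=4,interpolation=cv2.INTER_CUBIC)
cv2.imwrite("pics/c1.png",a);cv2.imwrite("pics/c2.png",b)
E
```

```text
top orange
[269.61666667 102.35      ] [260 100  20   6] 60
[289.60526316 101.71052632] [281 100  18   5] 38
[310.11904762 101.88095238] [302 100  17   5] 42
[332.625 102.125] [330 101   7   3] 16
[349.90909091 101.39393939] [343 100  14   4] 33
[371.34375 101.25   ] [365 100  12   4] 32
[389.06060606 100.87878788] [382 100  14   3] 33
[256.33333333 104.33333333] [255 103   5   3] 9
[331.72727273 171.09090909] [330 169   4   5] 11
[331.75 176.25] [330 175   5   4] 8
[312.  202.5] [307 197  11  12] 132
[356.97478992 203.94117647] [352 198  11  12] 119
top red
[380.13544018 161.6772009 ] [366 151  30  22] 443
[332.5        180.53846154] [331 176   4   9] 26
side orange
[399.61764706 179.79411765] [397 175   5  11] 34
[406.35416667 184.58333333] [404 179   5  13] 48
[405.64285714 194.42857143] [404 193   4   5] 14
[314.72727273 204.19318182] [309 200  12  10] 88
[363.33333333 206.88888889] [362 206   4   3] 9
[347.125 210.875] [346 210   3   3] 8
[321.32 218.56] [318 217   7   4] 25
[323.78301887 242.85849057] [318 238  13  11] 106
side red
[336.6984127  206.42857143] [333 202   9  10] 63
[377.56       271.73777778] [363 257  30  32] 450
[338.2 207. ] [337 206   4   3] 5
[385.66666667 266.83333333] [384 265   4   5] 6
[375.5 269.5] [375 268   2   4] 4
```

View pics/c1.png

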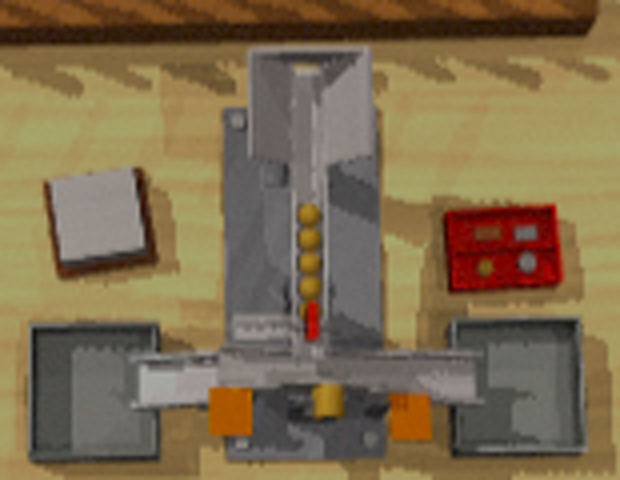

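View pics/c2.png

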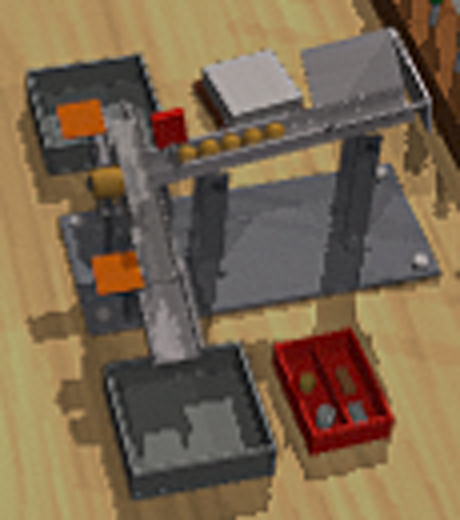

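The left tab is raised and the brass weight leans right, so the gate feeds right now. I need to press tab_left, then push the red tab to the left.

```bash
python3 - <<'E'
import pickle
from h import *
d=pickle.load(open("f0.pkl","rb"));T,S=d["top"],d["side"]
L=tri(T,(312,202.5),S,(314.7,204.2));R=tri(T,(357,203.9),S,(323.8,242.9));P=tri(T,(332.5,180.5),S,(336.7,206.4))
print("L",L,"R",R,"P mid",P)
v=L[0]-R[0];yaw=np.arctan2(-v[0],v[1]);print("yaw",yaw,np.linalg.norm(v[:2]))
L2=plane(T,(312,202.5),.125);R2=plane(T,(357,203.9),.091);print(L2,R2)
v=L2-R2;print("yaw",np.arctan2(-v[0],v[1]),np.linalg.norm(v))
print("up/down orient: ",plane(S,(314.7,204.2),.125),plane(S,(314.7,204.2),.091),plane(S,(323.8,242.9),.125),plane(S,(323.8,242.9),.091))
# bead row direction & tray centers & red
h=cv2.cvtColor(T["frame"],cv2.COLOR_BGR2HSV)
for n,uv in dict(b5=(332.2,153.5),b2=(332,171.5)).items(): print(n,plane(T,uv,.15))
for n,uv in dict(tl=(278.5,198),tr=(384.2,196.6)).items(): print(n,plane(T,uv,.036))
# red tab top edge candidates
print("red top",plane(T,(332.5,181),.175))
# tcp forward check
print("TCP px",proj(T,(0.277,.56,.231)))
E
```

```text
L (array([ 0.55220523, -0.00066846,  0.12230491]), np.float64(0.0025893858381973076)) R (array([ 0.55157144, -0.136808  ,  0.08633039]), np.float64(0.0022231235680817375)) P mid (array([ 0.60938546, -0.06076522,  0.15812109]), np.float64(0.0017431324621385808))
yaw -0.0046554096434662535 0.13614101974652948
[ 0.55306408 -0.00072288  0.125     ] [ 0.5519403  -0.13631902  0.091     ]
yaw -0.008287488189759286 0.13979834478163844
up/down orient:  [ 0.55036446 -0.00353034  0.125     ] [0.55695969 0.03029969 0.091     ] [ 0.54323718 -0.16853137  0.125     ] [ 0.54957141 -0.14074382  0.091     ]
b5 [ 0.69283943 -0.06240124  0.15      ]
b2 [ 0.63885678 -0.06044359  0.15      ]
tl [0.58452896 0.10613846 0.036     ]
tr [ 0.58276867 -0.2301661   0.036     ]
red top [ 0.60496814 -0.05993321  0.175     ]
TCP px [ 88.35808707 308.82048377]
```

```bash
cat > mv.py <<'E'
import sys,numpy as np
from workcell import bot
from scipy.spatial.transform import Rotation as Ro
s=bot.observe();x,y,z=map(float,sys.argv[1:4])
R=Ro.from_euler("xyz",s["tool_rot"]);G=Ro.from_euler("xyz",[np.pi,0,np.pi/2])
print(s["clock"],s["position"],s["force"],"shift cm",(R.inv().apply(np.array([x,y,z])-s["position"])*100).round(2),"rot",(R.inv()*G).as_rotvec(degrees=True).round(2))
E
python3 mv.py .546 .005 .22
```

```text
0.1 [0.2767062  0.56011011 0.23078913] [ 0.14186206 -0.59740259  0.69116164] shift cm [-48.73 -37.84   1.12] rot [-5.000e-02  3.000e-02  6.371e+01]
```

servo_tool:
  plan:
    - [0, -4, -3, 0, 0, 0, 5]
    - [0, -8, -6, 0, 0, 0, 10]
    - [0, -12, -9.3, 0, 0, 0, 16]
    - [0, -16, -12.5, 0, 0, 0, 22]
    - [0, -20, -15.5, 0, 0, 0, 28]
    - [0, -24, -18.6, 0, 0, 0, 34]
    - [0, -28, -21.7, 0, 0, 0, 40]
    - [0, -32, -24.8, 0.5, 0, 0, 46]
    - [0, -36, -28, 0.5, 0, 0, 52]
    - [0, -40, -31, 0.5, 0, 0, 58]
  force: 40

```text
clock: 1.1
position: [0.4956, 0.1089, 0.2263]
tool_rot: [-3.141, -0.0, 1.666]
force: [1.0, -0.2, -0.6]
grip_width: 0.0
finger_force: 0.0
```

```bash
python3 mv.py .546 .005 .18
```

```text
1.1 [0.49559056 0.10892465 0.22625647] [ 1.02978546 -0.1988438  -0.58731648] shift cm [-10.83   4.03   4.62] rot [-0.01 -0.    5.48]
```

servo_tool:
  plan:
    - [0, -3, 1, 1, 0, 0, 2]
    - [0, -6, 2.2, 2.5, 0, 0, 4]
    - [0, -9, 3.4, 3.8, 0, 0, 5]
    - [0, -10.8, 4, 4.6, 0, 0, 5.5]
    - [0, -10.8, 4, 4.6, 0, 0, 5.5]
    - [0, -10.8, 4, 4.6, 0, 0, 5.5]

```text
clock: 1.7
position: [0.5456, 0.0074, 0.18]
tool_rot: [-3.141, 0.0, 1.574]
force: [-0.3, 0.7, 0.3]
grip_width: -0.0002
finger_force: 0.0
```

```bash
python3 mv.py .546 .005 .13; python3 - <<'E'
from workcell import bot
import cv2,pickle,numpy as np
d={n:bot.grab_frame(n) for n in("side","top")}
T,S=d["top"],d["side"]
a=cv2.resize(T["frame"][130:220,255:400],None,fx=4,fy=4,interpolation=cv2.INTER_CUBIC)
b=cv2.resize(S["frame"][145:275,270:390],None,fx=4,fy=4,interpolation=cv2.INTER_CUBIC)[:520]
o=np.zeros((520,580+480,3),np.uint8);o[:360,:580]=a;o[:,580:]=b
cv2.imwrite("pics/c3.png",cv2.resize(o,(800,392)))
E
```

```text
1.7 [0.54555582 0.00742301 0.18001394] [-0.33622882  0.66321716  0.26766461] shift cm [-0.24  0.05  5.  ] rot [-0.05  0.    0.18]
```

View pics/c3.png

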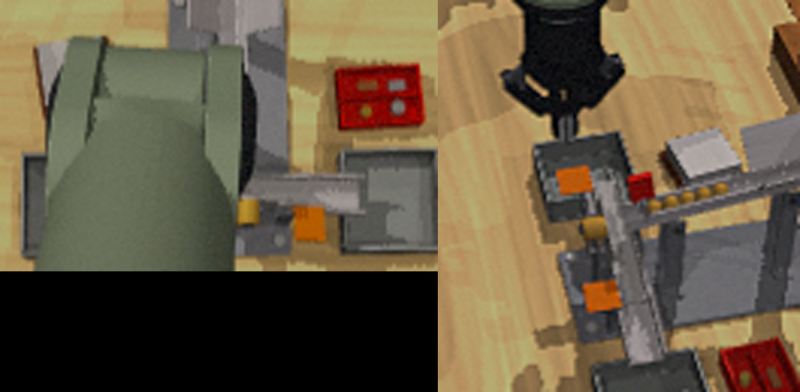

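The closed fingertip is slim and stands above the left tab, with clear space around it. Pressing down now.

servo_tool:
  plan:
    - [0, -0.2, 0, 2, 0, 0, 0]
    - [0, -0.2, 0, 4, 0, 0, 0]
    - [0, -0.2, 0, 5, 0, 0, 0]
    - [0, -0.2, 0, 5.7, 0, 0, 0]
    - [0, -0.2, 0, 6.4, 0, 0, 0]
    - [0, -0.2, 0, 7.1, 0, 0, 0]
    - [0, -0.2, 0, 7.8, 0, 0, 0]
    - [0, -0.2, 0, 8.4, 0, 0, 0]
    - [0, -0.2, 0, 8.4, 0, 0, 0]

```text
clock: 2.7
position: [0.5455, 0.0054, 0.0956]
tool_rot: [-3.141, 0.0, 1.574]
force: [-1.0, -0.3, 1.4]
grip_width: 0.0003
finger_force: 0.0
```

servo_tool:
  plan:
    - [0, 0, 0, -3, 0, 0, 0]
    - [0, 0, 0, -7, 0, 0, 0]
    - [0, 0, 0, -10, 0, 0, 0]
    - [0, -3, 0, -12, 0, 0, 0]
    - [0, -6, 2, -12, 0, 0, 0]
    - [0, -9, 4, -12, 0, 0, 0]
    - [0, -11, 6, -12, 0, 0, 0]
    - [0, -11, 6, -12, 0, 0, 0]

```text
clock: 3.5
position: [0.6076, -0.1077, 0.2164]
tool_rot: [3.141, 0.002, 1.571]
force: [-0.9, 0.6, -0.7]
grip_width: -0.0001
finger_force: 0.0
```

```bash
python3 mv.py .607 -.105 .158; python3 - <<'E'
from workcell import bot
from h import *
T,S=bot.grab_frame("top"),bot.grab_frame("side")
a=cv2.resize(T["frame"][130:220,255:400],None,fx=4,fy=4,interpolation=cv2.INTER_CUBIC)
b=cv2.resize(S["frame"][145:275,270:390],None,fx=4,fy=4,interpolation=cv2.INTER_CUBIC)
o=np.zeros((520,1060,3),np.uint8);o[:360,:580]=a;o[:,580:]=b
cv2.imwrite("pics/c4.png",cv2.resize(o,(800,392)))
for z in(.125,.091):print(proj(S,(.552,0 if z>.1 else .0155,z)),proj(S,(.552,-.1205 if z>.1 else -.136,z)))
print([b[0] for b in blobs(S,(295,175,345,300),(8,170,120),(20,255,255),15)])
E
```

```text
3.5 [ 0.60760014 -0.10771956  0.21635879] [-0.86225037  0.59962294 -0.67758411] shift cm [ 0.28 -0.07  5.84] rot [0.05 0.1  0.02]
[314.97045218 203.37606135] [323.12837908 230.53088808]
[314.15306249 207.4783509 ] [324.23172484 241.60675492]
[array([315.84615385, 210.02564103]), array([322.76315789, 231.46052632])]
```

View pics/c4.png

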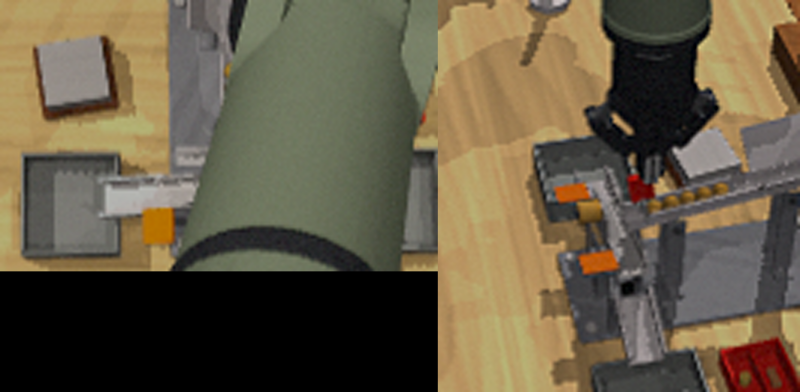

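The gate is over: the right tab is up, at (322.8,231.5) in the side view as predicted. The finger is to the right of the red tab, so I'll go down and push left.

servo_tool:
  plan:
    - [0, 0, 0, 2.5, 0, 0, 0]
    - [0, 0, 0, 5, 0, 0, 0]
    - [0, 0, 0, 5.8, 0, 0, 0]
    - [0, 1.5, 0, 5.8, 0, 0, 0]
    - [0, 2.8, 0, 5.8, 0, 0, 0]
    - [0, 3.8, 0, 5.8, 0, 0, 0]
    - [0, 4.8, 0, 5.8, 0, 0, 0]
    - [0, 5.6, 0, 5.8, 0, 0, 0]
    - [0, 6.2, 0, 5.8, 0, 0, 0]
    - [0, 6.4, 0, 5.8, 0, 0, 0]

```text
clock: 4.6
position: [0.6063, -0.0435, 0.1589]
tool_rot: [3.14, 0.004, 1.572]
force: [2.0, -24.7, 2.4]
grip_width: -0.0001
finger_force: 12.3
```

servo_tool:
  plan:
    - [0, 0.2, 0, 0, 0, 0, 0]
    - [0, 0.4, 0, 0, 0, 0, 0]
    - [0, 0.4, 0, 0, 0, 0, 0]

```text
clock: 4.9
position: [0.6062, -0.0432, 0.1589]
tool_rot: [3.14, 0.008, 1.569]
force: [1.9, -34.1, 0.1]
grip_width: 0.0
finger_force: 17.3
```

It's on the end stop (34 N). I'll back off to the right, rise clear and move the arm out of view.

servo_tool:
  plan:
    - [0, -1, 0, 0, 0, 0, 0]
    - [0, -2.5, 0, 0, 0, 0, 0]
    - [0, -2.5, 0, -4, 0, 0, 0]
    - [0, -2.5, 0, -8, 0, 0, 0]
    - [0, -2.5, -4, -10, 0, 0, 0]
    - [0, -2.5, -8, -10, 0, 0, 0]
    - [0, -4, -12, -10, 0, 0, 0]
    - [0, -7, -15, -10, 0, 0, 0]
    - [0, -11, -15, -10, 0, 0, 0]
    - [0, -15, -15, -10, 0, 0, 0]

```text
clock: 5.9
position: [0.4561, -0.188, 0.2591]
tool_rot: [3.14, -0.001, 1.576]
force: [1.3, 0.4, 0.0]
grip_width: -0.0001
finger_force: 0.0
```

servo_tool:
  plan:
    - [0, -4, 0, 0, 0, 0, 0]
    - [0, -8, 0, 0, 0, 0, 0]
    - [0, -12, 0, 0, 0, 0, 0]
    - [0, -16, 0, 0, 0, 0, 0]
    - [0, -20, 0, 0, 0, 0, 0]
    - [0, -20, 0, 0, 0, 0, 0]
    - [0, -20, 0, 0, 0, 0, 0]
    - [0, -20, 0, 0, 0, 0, 0]
    - [0, -20, 0, 0, 0, 0, 0]
    - [0, -20, 0, 0, 0, 0, 0]

```text
clock: 6.9
position: [0.4577, -0.386, 0.2585]
tool_rot: [3.141, -0.0, 1.576]
force: [1.0, -0.5, -0.6]
grip_width: -0.0001
finger_force: 0.0
```

```bash
python3 - <<'E'
from workcell import bot
from h import *
T,S=bot.grab_frame("top"),bot.grab_frame("side")
a=cv2.resize(T["frame"][130:220,255:400],None,fx=4,fy=4,interpolation=cv2.INTER_CUBIC)
b=cv2.resize(S["frame"][145:275,270:390],None,fx=4,fy=4,interpolation=cv2.INTER_CUBIC)
o=np.zeros((520,1060,3),np.uint8);o[:360,:580]=a;o[:,580:]=b
cv2.imwrite("pics/c5.png",cv2.resize(o,(800,392)))
print(bot.observe()["position"])
E
```

```text
[ 0.4575565  -0.38635109  0.25848615]
```

View pics/c5.png

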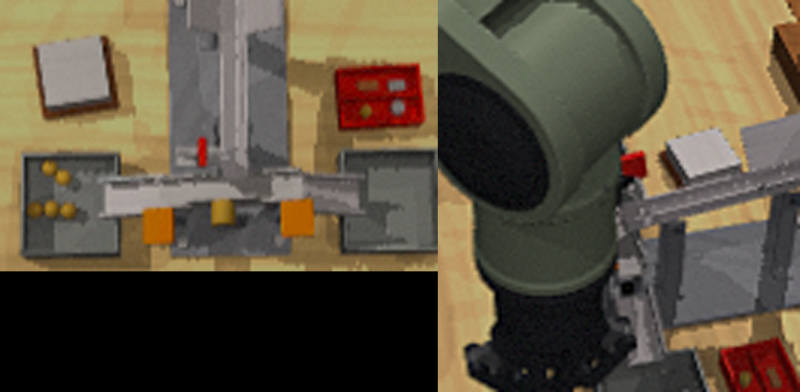

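The top crop shows all five beads in the left tray, the feed stop open and the gate down on the left. I'll let the beads settle, then hand in.

servo_tool:
  plan:
    - [0, 0, 0, 0, 0, 0, 0]
    - [0, 0, 0, 0, 0, 0, 0]
    - [0, 0, 0, 0, 0, 0, 0]
    - [0, 0, 0, 0, 0, 0, 0]
    - [0, 0, 0, 0, 0, 0, 0]
    - [0, 0, 0, 0, 0, 0, 0]
    - [0, 0, 0, 0, 0, 0, 0]
    - [0, 0, 0, 0, 0, 0, 0]
    - [0, 0, 0, 0, 0, 0, 0]
    - [0, 0, 0, 0, 0, 0, 0]

```text
clock: 8.0
position: [0.4573, -0.3869, 0.2583]
tool_rot: [-3.142, 0.0, 1.574]
force: [0.0, 0.7, 0.6]
grip_width: -0.0002
finger_force: 0.0
```

servo_tool:
  plan:
    - [0, 0, 0, 0, 0, 0, 0]
    - [0, 0, 0, 0, 0, 0, 0]
    - [0, 0, 0, 0, 0, 0, 0]
    - [0, 0, 0, 0, 0, 0, 0]
    - [0, 0, 0, 0, 0, 0, 0]
    - [0, 0, 0, 0, 0, 0, 0]
    - [0, 0, 0, 0, 0, 0, 0]
    - [0, 0, 0, 0, 0, 0, 0]
    - [0, 0, 0, 0, 0, 0, 0]
    - [0, 0, 0, 0, 0, 0, 0]

```text
clock: 9.0
position: [0.4573, -0.3869, 0.2583]
tool_rot: [-3.142, 0.0, 1.574]
force: [0.5, 0.2, -1.0]
grip_width: 0.0001
finger_force: 0.0
```

```bash
python3 - <<'E'
from workcell import bot
import time
from h import *
roi=(260,175,298,218);fs=[]
for i in range(6): fs.append(bot.grab_frame("top")["frame"][175:218,260:298].astype(int))
m=[int(abs(fs[i+1]-fs[i]).max()) for i in range(5)];d=int(abs(fs[5]-fs[0]).max());print(m,d)
if d<60: print(bot.job_done())
E
```

```text
[16, 14, 18, 20, 24] 17
the job is handed in; nothing more can be done
None
```

I rocked the gate to the left and pushed the feed stop to its end stop; the top camera showed all five beads in the left tray, at rest, and I handed the job in at about 9 s (no verdict was returned).

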